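# Fit the spice mill's screen and hold its lid at the jog position

## Task

Get the bench spice mill ready for a jog test: slide the tall screen straight up out of its rack and lower it, without dropping it, all the way down into the guide at the mill's outlet, leaving the short screen where it is. Then set the lid into the mill's collar, lugs through the gaps, and turn it clockwise to the half-way jog mark, about 35 degrees and well short of the lock click at 70. The switch spring turns it back if let go, so finish with the lid still gripped and held at that mark, and leave the other things on the bench undisturbed.

Things in the scene. Friction and masses are not known exactly. Their poses are not given: they have to be found in the camera images.
- tall_screen_mid (a point): Tall screen: upright steel plate with round holes, 80 wide, 4 thick, 130 mm tall, 0.2 kg, loose in one of the rack's two slots. Its top 22 mm is a grey grip edge 8 mm thick, full width. The point is the plate's centre: bottom edge 65 mm below, middle of the grip edge 54 mm above. x along the width, y through the thickness, z up; faces alike, fits either way round.
- short_screen: Short screen: like the tall one but 100 mm tall, with slits in place of round holes; stands in the rack's other slot and stays there. Origin at the middle of its bottom edge.
- rack: White plastic rack, 110 (x) by 130 (y) mm, fixed. Two open-topped slots 86 mm long and 8 mm wide run along its x axis, at y = -35 and +35 mm; which screen is in which varies. Slot floor 12 mm, slot tops 72 mm above the bench. Origin at the centre of its underside.
- mill: Bench spice mill, fixed. White base 190 by 190 mm, 95 mm high, round steel chamber on top with an open collar (see its mouth). On the +y side: screen guide, below it a spout and a catch cup that reaches 195 mm from the axis. Origin under the chamber's vertical axis at bench level; z up.
- guide_mouth (a point): Mouth of the screen guide (fixed): centre of its slot at z = 195 mm over the bench, 96 mm from the chamber axis. Slot 86 mm along x, 8 mm along y, 80 mm deep; the top 12 mm is flared, rim up to 3 mm above this point. With the tall screen fully home its centre is 15 mm below this point, and its grip edge 28 mm clear above the guide. Axes as the mill's.
- mill_mouth (a point): Mouth of the mill: centre of the collar's top, 200 mm over the bench, on the chamber axis. Collar 140 mm across, bore 104 mm, with two gaps 26 mm wide, at its +x and -x sides, for the lid's lugs. Ribs outside the collar, clockwise (from above) of each gap, show where the bar's ends must point: one rib at 35 degrees = half-way (jog), a pair at 70 = lock. Axes as the mill's.
- lid_mid (a point): Lid, lying right way up on the bench: aluminium disc 132 mm across, spigot 99 mm across below, 0.3 kg, 60 mm high. The point is its centre, 30 mm above its underside. On top a black bar 78 long (x), 18 wide (y), 32 mm high, its middle 14 mm above the point. Two lugs 14 mm wide under the bar's ends. Enters with x along the mouth's x, either way, +-5 degrees; seated: point 10 mm above the mouth.
- jog_ring (a joint): Switch ring in the collar, pushed clockwise by the lid's lugs against a torsion spring (0.15 N m at rest, 0.3 at half-way). rad, 0 at rest, at most 1.13. It follows the lid after about 0.11 rad of play: lid at the half-way mark (0.61 rad) = 0.50. Sprung balls resist from about 0.7; lock click 0.95 to 1.1. Springs back to 0 if let go.
- jar: Amber glass jar, 60 mm across, 100 mm tall, loose; origin at the centre of its underside. To be left alone.
- brush: Bench brush lying beyond the rack, loose. To be left alone.

How it is judged:
By the outcome, as a careful person would: the job done as asked, in the order asked, and still so for the second after the job is handed in, while the arm keeps its last pose, push and grip.
It also fails if it takes over 72 s, if anything falls off the work surface, if the arm or the gripper's body presses on something with over 40 N, if the wrist force passes 120 N, or if a joint passes its speed limit or range.

## Robot

A 6-joint arm with a two-finger parallel gripper is mounted at the origin on the work surface. World frame = base frame: x ahead of the robot, y to its left, z up, the work surface at z = 0. Lengths are in m, angles in degrees, forces in N, time in s.
With the tool pointing down it reaches from about 0.4 to 0.825 m from the base axis. Payload 7 kg.
Tool frame: the origin (TCP) lies midway between the tips of the shut fingers; the grasp point (between the pads) lies 19 mm behind it; z points along the fingers, y is the direction in which the jaws open and shut (so a half turn about z gives the same grasp; the last joint's range is limited). The gripper opens to 88 mm and grips with 3 to 60 N. Pads are 19 mm wide; open, the fingers measure 130 mm over their backs; the gripper's body (78 mm by 193 mm) begins 47 mm behind the grasp point.
Start: joints at [88.528, 20.546, 0.682, 0, -70.136, -16.507], TCP at [0.208, 0.642, 0.204] pointing down, gripper open.
Joint ranges: [-176.03, 176.03], [-82.01, 121.73], [-58.28, 71.71], [-173.87, 95.51], [-174.79, -0.11], [-173.66, 173.66]. Speed limits (degrees/s): [136.94, 136.94, 172.46, 180, 180, 180].

## Interface

Orientations are given as a 3x3 rotation matrix whose columns are the frame's x, y, z axes.
In Python, from rig import robot gives the robot as it stands. Calls block until the motion is done:
- robot.goto(position, orientation): joint-space move of the TCP to a pose.
- robot.servo_line(position, ori=None, speed=0.15): straight line of the TCP; ori=None keeps the orientation; speed is the mean speed in m/s.
- robot.movej(angles): joint-space move.
- robot.move_gripper(opening): opening from 0.0 (shut) to 1.0 (fully open); the grip force is fixed at half the most; returns when the fingers have stopped.
- robot.dwell(seconds).
- robot.ik(position, orientation): joint angles nearest the present ones, or None.
- robot.grab_frame(name): name is "scene" or "top" or "wrist"; returns (picture, depth): 420x560x3 uint8, red, green, blue; 420x560 float32, m along the optical axis (not along the pixel's ray), 0 where there is no reading.
- robot.camera_info(name): a dict with "vfov" (degrees; the focal length in pixels is half the picture's height over the tangent of half this angle, whatever the lens; pixels are square), "cx", "cy" (the principal point, pixels), "view" (4x4, takes a point from world to camera coordinates); the wrist camera has in their place "T_tool_cam" (4x4, takes a point from camera to tool coordinates, whose origin is the TCP and whose axes are the flange's). Camera axes: x right, y down, z forward; pixel columns grow to the right and rows downward; lengths in m; the calibration is good to about 2 mm. A picture is of the moment at which its call begins: read the wrist's pose just before it. camera_info takes no time and is no camera call.
A pose or a line that the arm cannot do raises robot.Unreachable and nothing moves.
- robot.job_done(): hands the job in, once; it reports no verdict.
Readings, each from a call of its own:
- robot.read_t(): time.
- robot.read_qpos(): joint angles.
- robot.read_qvel(): joint speeds.
- robot.read_effort(): joint torques, N m.
- robot.read_position(): TCP position.
- robot.read_tcp_rot(): TCP orientation.
- robot.read_force(): force on the tool from outside, world axes, zero at the start.
- robot.read_ft_torque(): the same for the moment, N m.
- robot.read_grip_width(): opening from 0.0 (shut) to 1.0 (fully open).
Only numpy, scipy, OpenCV 4.12 (cv2) and the standard library are available. Lean on these libraries where they do the work, as an engineer would, in place of code of your own. Each camera call takes 0.05 s, during which the arm holds its last target.

## Working session

There is one attempt and no reset: what is moved stays moved. The work goes in short steps, each a Python script; the robot and the scene stay as the last script left them, time stands still between calls to the robot, and variables do not carry over. Pictures are saved under pics/ and viewed, and the job is handed in when it is done.

```bash
ls; mkdir -p pics; python3 - <<'E'
from rig import robot
import cv2,numpy as np
for n in ["scene","top","wrist"]:
    p,d=robot.grab_frame(n)
    cv2.imwrite(f"pics/{n}0.png",p[:,:,::-1]); np.save(f"pics/{n}0.npy",d); np.save(f"pics/{n}0c.npy",p)
    print(n,robot.camera_info(n))
print(robot.read_t(),robot.read_position(),robot.read_tcp_rot(),robot.read_grip_width())
E
```

```text
pics
scene {'vfov': 48.89967654446112, 'cx': 284.2873614145733, 'cy': 205.8572538454396, 'view': array([[ 0.84258087,  0.53850899, -0.00809681, -0.52131024],
       [ 0.40711136, -0.64668722, -0.64502402, -0.15794088],
       [-0.35258733,  0.54018859, -0.7641194 ,  1.54170452],
       [ 0.        ,  0.        ,  0.        ,  1.        ]])}
top {'vfov': 42.16059445602573, 'cx': 278.9273816487465, 'cy': 208.66364578164746, 'view': array([[ 0.0049554 , -0.99996741, -0.00637296,  0.01867263],
       [-0.99178556, -0.00410007, -0.12784597,  0.59739938],
       [ 0.12781567,  0.00695414, -0.99177356,  1.54444857],
       [ 0.        ,  0.        ,  0.        ,  1.        ]])}
wrist {'vfov': 68.11820727727766, 'cx': 278.5817198653777, 'cy': 209.86644080920163, 'T_tool_cam': array([[-7.47727003e-04, -9.66682805e-01, -2.55976163e-01,
         6.84610986e-02],
       [ 9.99999719e-01, -7.34109152e-04, -1.48748613e-04,
         4.81005441e-04],
       [-4.41217177e-05, -2.55976202e-01,  9.66683082e-01,
        -1.81224576e-01],
       [ 0.00000000e+00,  0.00000000e+00,  0.00000000e+00,
         1.00000000e+00]])}
0.15 [0.20826845 0.64167059 0.20285791] [[ 9.51140841e-01 -3.08757238e-01 -2.60944267e-04]
 [-3.08757324e-01 -9.51140085e-01 -1.20554441e-03]
 [ 1.24026009e-04  1.22721097e-03 -9.99999239e-01]] 1.0012888255729209
```

View pics/scene0.png

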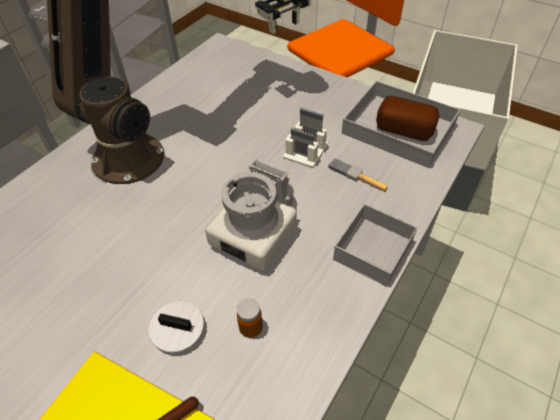

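View pics/top0.png

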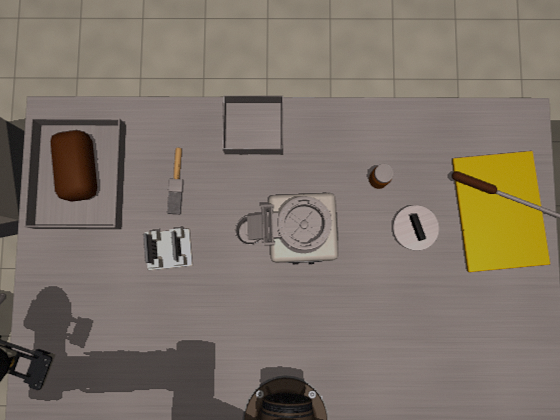

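View pics/wrist0.png

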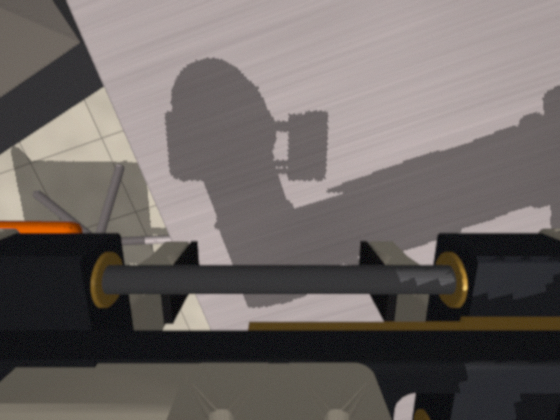

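Top view: rack at (167,247) with two screens, mill at (304,225) with guide to its left (266,225), lid at (416,228), jar at (380,177), brush at (176,185). I'll build the helpers and measure coarsely from depth.

```bash
cat > h.py <<'E'
import numpy as np,cv2
from rig import robot
def cam(n,P=None,R=None):
    i=robot.camera_info(n); f=210/np.tan(np.radians(i['vfov']/2))
    if n=='wrist':
        T=np.eye(4);T[:3,:3]=R;T[:3,3]=P; W=T@i['T_tool_cam']
    else: W=np.linalg.inv(i['view'])
    return f,i['cx'],i['cy'],W
def cloud(d,c):
    f,cx,cy,W=c
    v,u=np.mgrid[:d.shape[0],:d.shape[1]]
    p=np.stack([(u-cx)/f*d,(v-cy)/f*d,d],-1)
    q=p@W[:3,:3].T+W[:3,3]; q[d==0]=np.nan
    return q
def ray(uv,z,c):
    f,cx,cy,W=c
    uv=np.atleast_2d(uv).astype(float)
    r=np.stack([(uv[:,0]-cx)/f,(uv[:,1]-cy)/f,np.ones(len(uv))],-1)@W[:3,:3].T
    o=W[:3,3]; return o+r*((z-o[2])/r[:,2])[:,None]
def proj(p,c):
    f,cx,cy,W=c
    q=(np.atleast_2d(p)-W[:3,3])@W[:3,:3]
    return np.stack([q[:,0]/q[:,2]*f+cx,q[:,1]/q[:,2]*f+cy],-1)
def snap(n,name):
    P=np.array(robot.read_position());R=np.array(robot.read_tcp_rot())
    p,d=robot.grab_frame(n); cv2.imwrite(f'pics/{name}.png',p[:,:,::-1])
    np.savez(f'pics/{name}.npz',p=p,d=d,P=P,R=R)
    return p,d,cam(n,P,R)
def load(n,name):
    z=np.load(f'pics/{name}.npz'); return z['p'],z['d'],cam(n,z['P'],z['R'])
def down(a):  # jaw axis (tool y) along angle a deg in world xy, z down
    a=np.radians(a); y=np.array([np.cos(a),np.sin(a),0]); z=np.array([0,0,-1.]); 
    return np.stack([np.cross(y,z),y,z],1)
E
python3 - <<'E'
from h import *
d=np.load('pics/top0.npy');p=np.load('pics/top0c.npy');c=cam('top')
q=cloud(d,c)
def reg(u0,u1,v0,v1,z0,z1):
    s=q[v0:v1,u0:u1];m=(s[...,2]>z0)&(s[...,2]<z1);t=s[m]
    if len(t)<5: print('few',len(t));return
    r=cv2.minAreaRect((t[:,:2]*1000).astype(np.float32)); print(len(t),t.mean(0).round(4),r,'z',np.percentile(t[:,2],[2,50,98]).round(4))
print('table',np.nanmedian(q[300:320,400:450,2]))
print('lid disc');reg(385,445,200,255,.01,.045);print('bar');reg(385,445,200,255,.046,.08)
print('jar');reg(362,398,160,192,.08,.12)
print('rack');reg(135,200,222,275,.05,.08);reg(135,200,222,275,.08,.107);print('scr');reg(135,200,222,275,.107,.13);reg(135,200,222,275,.13,.17)
print('mill base');reg(230,345,185,270,.08,.11);print('collar');reg(230,345,185,270,.19,.215);
print('brush');reg(160,190,140,218,.008,.05)
img=p[170:280,130:450,::-1]; cv2.imwrite('pics/topz.png',cv2.resize(img,None,fx=2.5,fy=2.5,interpolation=cv2.INTER_CUBIC))
E
```

```text
table -0.00021108938373537445
lid disc
1429 [ 0.5455 -0.374   0.0282] ((552.2056884765625, -378.0368347167969), (136.82167053222656, 171.6840057373047), 82.52819061279297) z [0.0204 0.0282 0.0371]
bar
200 [ 0.5454 -0.374   0.0585] ((545.4889526367188, -374.8382263183594), (77.2786636352539, 20.608116149902344), 18.16750144958496) z [0.0479 0.0589 0.0666]
jar
294 [ 0.692  -0.2713  0.0987] ((693.3009643554688, -271.45623779296875), (51.20025634765625, 51.871360778808594), 85.33436584472656) z [0.085  0.0991 0.1057]
rack
424 [0.479  0.343  0.0685] ((481.185791015625, 346.9889831542969), (102.94341278076172, 103.55300903320312), 6.847371578216553) z [0.0526 0.0701 0.0785]
113 [0.4802 0.3506 0.0966] ((487.35406494140625, 339.75384521484375), (86.69733428955078, 86.99332427978516), 7.0926833152771) z [0.0808 0.0985 0.1069]
scr
113 [0.4837 0.3344 0.1144] ((481.79779052734375, 344.21234130859375), (77.77989196777344, 75.36087799072266), 7.049391269683838) z [0.1075 0.1122 0.1282]
111 [0.4773 0.3807 0.1398] ((477.13116455078125, 380.7681579589844), (79.27413177490234, 10.536964416503906), 7.055665493011475) z [0.1305 0.1404 0.1456]
mill base
1880 [ 0.5237 -0.0525  0.0933] ((538.9625244140625, -10.908462524414062), (190.5191650390625, 260.79193115234375), 2.182659149169922) z [0.0824 0.0935 0.1028]
collar
1194 [ 0.5395 -0.0271  0.199 ] ((539.7801513671875, -24.706253051757812), (139.2691650390625, 183.3458251953125), 3.3881919384002686) z [0.1916 0.1991 0.2056]
brush
700 [0.6662 0.3303 0.0172] ((690.133056640625, 333.8619384765625), (224.89199829101562, 80.63928985595703), 1.434529423713684) z [0.0091 0.0172 0.0256]
```

View pics/topz.png

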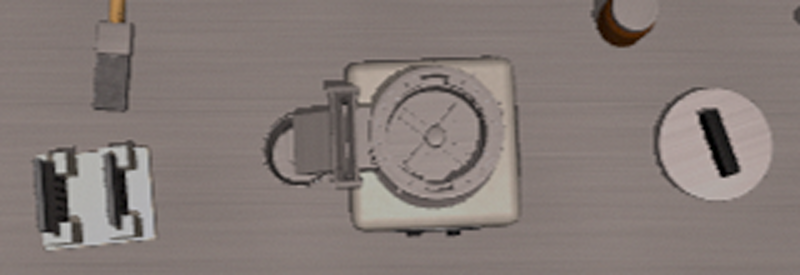

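```bash
python3 - <<'E'
from h import *
def look(x,y,a,h): 
    R=down(a); return np.array([x,y,h])-0.068*R[:,0],R
for nm,(x,y,a,h) in dict(rackA=(.477,.36,-83,.3),rackB=(.477,.36,97,.3),millA=(.54,-.02,-87,.34),millB=(.54,-.02,93,.34),lidA=(.545,-.374,17.5,.25),lidB=(.545,-.374,-162.5,.25),lidC=(.545,-.374,-72,.25),lidD=(.545,-.374,108,.25)).items():
    P,R=look(x,y,a,h); print(nm,P.round(3),np.round(robot.ik(P,R),1) if robot.ik(P,R) is not None else None)
P,R=look(.477,.36,-83,.3)
print(robot.read_t());robot.goto(P,R);print(robot.read_t())
snap('wrist','w_rack')
E
```

```text
rackA [0.41  0.352 0.3  ] [ 61.5   4.9  -7.2   0.  -77.9  35.5]
rackB [0.544 0.368 0.3  ] [  51.    16.5    7.3    0.   -80.8 -134. ]
millA [ 0.472 -0.024  0.34 ] [ 21.1  -2.7  -9.9   0.  -82.7  71.9]
millB [ 0.608 -0.016  0.34 ] [  16.8   11.1    5.2    0.   -84.  -103.8]
lidA [ 0.565 -0.439  0.25 ] [ -22.3   23.2   10.7    0.   -77.5 -140.2]
lidB [ 0.525 -0.309  0.25 ] [-12.2  12.9  -3.9   0.  -73.2  29.7]
lidC [ 0.48  -0.395  0.25 ] [-21.5  14.1  -2.3   0.  -73.6 129.5]
lidD [ 0.61  -0.353  0.25 ] [-14.3  22.1   9.    0.  -76.9 -57.7]
0.15
1.5167
```

View pics/w_rack.png

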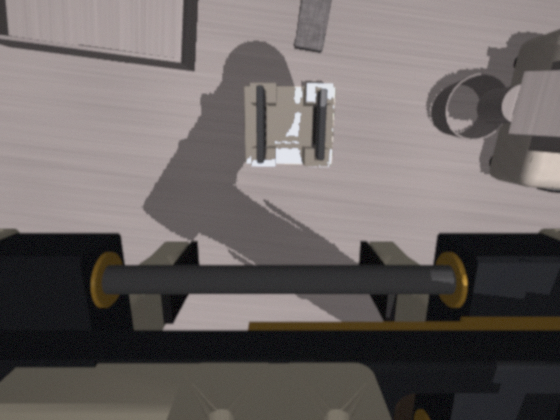

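Wrist view: rack from (245,83) to (335,167), left plate (261,124), right plate (321,124); brush head at the top (312,25), catch cup at (475,105).

```bash
python3 - <<'E'
from h import *
p,d,c=load('wrist','w_rack');q=cloud(d,c)
s=q[70:180,235:345]
img=p[70:180,235:345,::-1]; cv2.imwrite('pics/w_rackz.png',cv2.resize(img,None,fx=5,fy=5,interpolation=cv2.INTER_CUBIC))
for nm,z0,z1 in [('tall',.13,.16),('short',.1,.125),('racktop',.06,.08)]:
    m=(s[...,2]>z0)&(s[...,2]<z1);t=s[m]
    print(nm,len(t),t.mean(0).round(4),np.percentile(t[:,2],[5,50,95]).round(4),cv2.minAreaRect((t[:,:2]*1000).astype(np.float32)))
    if nm=='tall': v,u=np.nonzero(m); uv=np.c_[u+235,v+70]; 
# cast tall pixels on plane z=.142
w=ray(uv,.142,c); print(w.mean(0),cv2.minAreaRect((w[:,:2]*1000).astype(np.float32)))
E
```

```text
tall 605 [0.4792 0.3805 0.1417] [0.1401 0.1417 0.1431] ((477.552734375, 380.6057434082031), (78.45315551757812, 7.707483768463135), 6.221582889556885)
short 599 [0.4878 0.3157 0.1116] [0.1046 0.1117 0.1222] ((483.069091796875, 341.8902893066406), (78.76542663574219, 70.12417602539062), 6.459139347076416)
racktop 1480 [0.4839 0.3434 0.0715] [0.0673 0.0719 0.0733] ((481.5269470214844, 345.63714599609375), (101.70173645019531, 101.89213562011719), 6.328676223754883)
[0.47915486 0.3805299  0.142     ] ((477.52203369140625, 380.51904296875), (78.12193298339844, 7.483976364135742), 6.2177276611328125)
```

View pics/w_rackz.png

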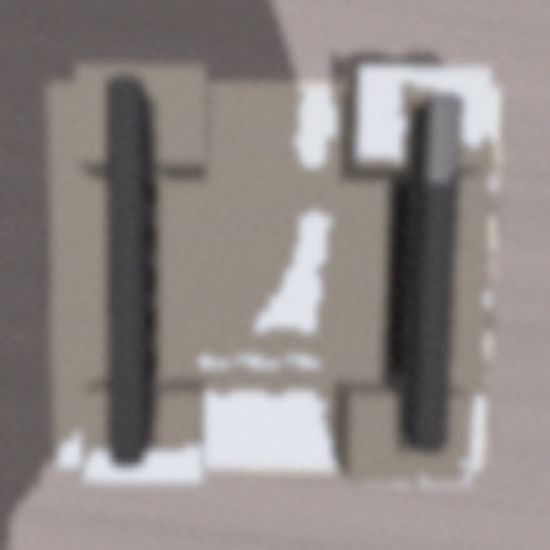

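```bash
python3 - <<'E'
from h import *
R=down(-87);P=np.array([.54,-.01,.36])-.068*R[:,0]
robot.goto(P,R);snap('wrist','w_mill');print(robot.read_t())
p,d,c=load('wrist','w_mill');q=cloud(d,c)
s=q[:230];
m=(s[...,2]>.19)&(s[...,2]<.21);v,u=np.nonzero(m);print(u.min(),u.max(),v.min(),v.max())
b=max(u.min()-10,0);e=u.max()+10
img=p[max(v.min()-10,0):v.max()+10,b:e,::-1]; print(b,max(v.min()-10,0)); k=min(780/img.shape[1],580/img.shape[0]);cv2.imwrite('pics/w_millz.png',cv2.resize(img,None,fx=k,fy=k,interpolation=cv2.INTER_CUBIC));print(k)
E
```

```text
3.0167
206 381 57 192
196 47
3.7419354838709675
```

View pics/w_mill.png

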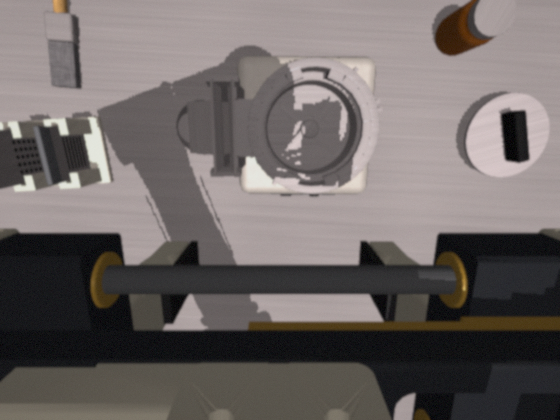

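View pics/w_millz.png

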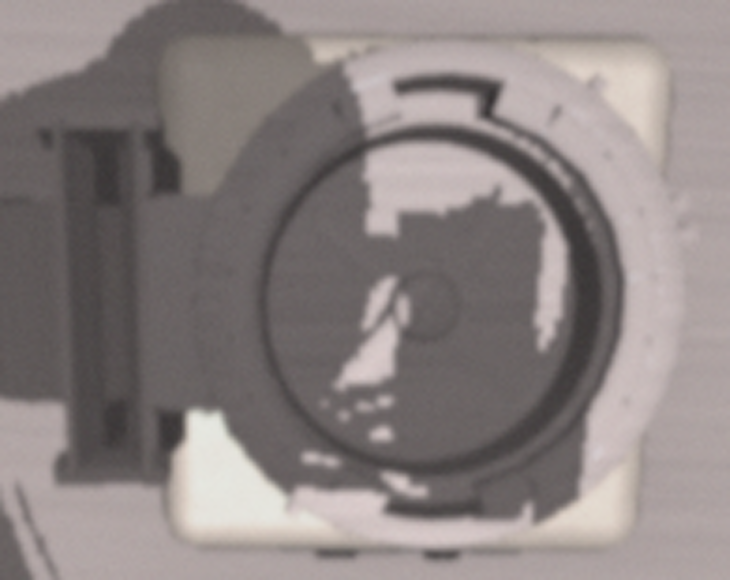

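Wrist view of the mill: collar centred near (312,126), gaps at its top and bottom, guide slot along columns ~213–232, lid at (510,135), jar top (494,15). Now fit.

```bash
cat > mill.py <<'E'
from h import *
from scipy.optimize import least_squares
def fit(q,tag):
    s=q[:230].copy(); 
    m=(np.abs(s[...,2]-.2)<.004); t=s[m]
    # outer collar: convex boundary points with |p-c0| about 70mm, and guide top
    c0=np.array([.54,-.052])
    for it in range(4):
        r=np.hypot(*(t[:,:2]-c0).T); a=np.degrees(np.arctan2(*(t[:,:2]-c0).T[::-1]))
        col=t[(r<.078)]; rc=np.hypot(*(col[:,:2]-c0).T); ac=np.arctan2(*(col[:,:2]-c0).T[::-1])
        ed=[];ei=[]
        for b in np.linspace(-np.pi,np.pi,73)[:-1]:
            k=(ac>=b)&(ac<b+np.pi/36)
            mid=b+np.pi/72
            if k.sum()>5 and not(np.radians(55)<mid<np.radians(130)): ed.append(col[k][np.argsort(rc[k])[-3]][:2])
            if k.sum()>5 and abs(np.sin(mid))>.45: ei.append(col[k][np.argsort(rc[k])[2]][:2])
        ed=np.array(ed);ei=np.array(ei)
        f=lambda x,e:np.hypot(*(e-x[:2]).T)-x[2]
        so=least_squares(f,[*c0,.07],args=(ed,),loss='soft_l1',f_scale=.001).x
        si=least_squares(f,[*c0,.052],args=(ei,),loss='soft_l1',f_scale=.001).x
        c0=so[:2]
    print(tag,'outer',so.round(4),'inner',si.round(4),'z',np.median(t[:,2]).round(4))
    # gap: angular coverage at r 56..66
    k=(r>.055)&(r<.066); 
    sall=s.reshape(-1,3); ra=np.hypot(*(sall[:,:2]-c0).T);aa=np.degrees(np.arctan2(*(sall[:,:2]-c0).T[::-1]))
    for base in (0,180):
        k=(ra>.054)&(ra<.058); da=(aa-base+180)%360-180
        h=[(x,np.round(np.nanmedian(sall[k&(np.abs(da-x)<1),2])*1000,0)) for x in range(-24,25,2)]
        print(base,h)
    g=t[(r>.079)&(r<.13)&(t[:,1]>c0[1])]
    print('guide',len(g),cv2.minAreaRect((g[:,:2]*1000).astype(np.float32)))
    b=s[np.abs(s[...,2]-.095)<.005]
    rr=cv2.minAreaRect((b[(b[:,1]<c0[1]+.1)&(np.abs(b[:,0]-.54)<.12)][:,:2]*1000).astype(np.float32)); print('base',rr)
    return so,si
E
python3 - <<'E'
from mill import *
p,d,c=load('wrist','w_mill');q=cloud(d,c);so,si=fit(q,'w')
# slot profile: rectify guide region z<.19 between
R=q[:230]
m=(np.hypot(R[...,0]-so[0],R[...,1]-so[1])<.125)&(R[...,1]>so[1]+.075)
t=R[m]; 
th=np.radians(3); ex=np.array([np.cos(th),np.sin(th)]);ey=np.array([-np.sin(th),np.cos(th)])
X=(t[:,:2]-so[:2])@ex;Y=(t[:,:2]-so[:2])@ey
for x0 in range(-50,51,10):
    print(x0,[(y,int(np.median(t[(np.abs(X*1000-x0)<5)&(np.abs(Y*1000-y)<1),2])*1000)) for y in range(76,124,2) if ((np.abs(X*1000-x0)<5)&(np.abs(Y*1000-y)<1)).sum()>0])
E
```

```text
w outer [ 0.5417 -0.0463  0.0693] inner [ 0.5415 -0.046   0.0523] z 0.1998
0 [(-24, np.float64(200.0)), (-22, np.float64(200.0)), (-20, np.float64(199.0)), (-18, np.float64(200.0)), (-16, np.float64(199.0)), (-14, np.float64(200.0)), (-12, np.float64(189.0)), (-10, np.float64(174.0)), (-8, np.float64(173.0)), (-6, np.float64(174.0)), (-4, np.float64(174.0)), (-2, np.float64(174.0)), (0, np.float64(174.0)), (2, np.float64(173.0)), (4, np.float64(175.0)), (6, np.float64(174.0)), (8, np.float64(174.0)), (10, np.float64(174.0)), (12, np.float64(174.0)), (14, np.float64(174.0)), (16, np.float64(200.0)), (18, np.float64(200.0)), (20, np.float64(200.0)), (22, np.float64(200.0)), (24, np.float64(200.0))]
180 [(-24, np.float64(200.0)), (-22, np.float64(200.0)), (-20, np.float64(200.0)), (-18, np.float64(200.0)), (-16, np.float64(200.0)), (-14, np.float64(200.0)), (-12, np.float64(200.0)), (-10, np.float64(nan)), (-8, np.float64(175.0)), (-6, np.float64(174.0)), (-4, np.float64(174.0)), (-2, np.float64(174.0)), (0, np.float64(174.0)), (2, np.float64(174.0)), (4, np.float64(174.0)), (6, np.floa
[... 1844 characters left out ...]
51), (120, 150), (122, 149)]
20 [(76, 173), (78, 172), (80, 172), (82, 173), (84, 195), (86, 195), (88, 193), (90, 187), (92, 183), (100, 183), (102, 187), (104, 191), (106, 196), (108, 196), (118, 151), (120, 150), (122, 148)]
30 [(76, 172), (78, 173), (80, 172), (82, 172), (84, 195), (86, 196), (88, 192), (90, 188), (92, 185), (100, 171), (102, 187), (104, 191), (106, 196), (108, 196), (118, 152), (120, 150), (122, 149)]
40 [(76, 94), (78, 96), (80, 95), (82, 149), (84, 195), (86, 197), (88, 193), (90, 188), (92, 185), (94, 183), (96, 181), (98, 178), (100, 166), (102, 189), (104, 194), (106, 197), (108, 196), (110, 189), (112, 186)]
50 [(76, 94), (78, 186), (80, 189), (82, 145), (84, 194), (86, 196), (88, 195), (90, 195), (92, 195), (94, 195), (96, 194), (98, 195), (100, 195), (102, 194), (104, 195), (106, 196), (108, 195), (110, 195), (112, 194)]
  return np.nanmean(a, axis, out=out, keepdims=keepdims)
```

Axis at (0.5416, −0.0461), confirmed by the base square; mill yaw ≈2.7°; the slot profile is symmetric about 96 mm. The measured diameter, bore and heights match what was given. Now grasp the tall screen.

```bash
python3 - <<'E'
from h import *
R=down(6.2-90); x,y=.4775,.3806
robot.move_gripper(.42)
robot.goto([x,y,.20],R)
robot.servo_line([x,y,.112],speed=.12)
print('F',np.round(robot.read_force(),1),robot.read_position())
robot.move_gripper(0); print('w',robot.read_grip_width()*88,'F',np.round(robot.read_force(),1),robot.read_t())
robot.servo_line([x,y,.13],speed=.06)
print('F',np.round(robot.read_force(),1),np.round(robot.read_ft_torque(),2))
robot.servo_line([x,y,.34],speed=.15)
print('w',robot.read_grip_width()*88,'F',np.round(robot.read_force(),1),np.round(robot.read_ft_torque(),2),robot.read_t())
snap('wrist','w_lift');snap('scene','s_lift')
E
```

```text
F [-0.5 -0.3 -0.4] [0.47802976 0.38094081 0.11287458]
w 7.26781795094384 F [-0.4 -0.1  1.6] 7.05
F [ 0.5 -0.4 -2.7] [-0.07  0.01  0.02]
w 7.428074596475622 F [ 0.3  0.2 -3.1] [-0.04 -0.02 -0.01] 9.05
```

View pics/w_lift.png

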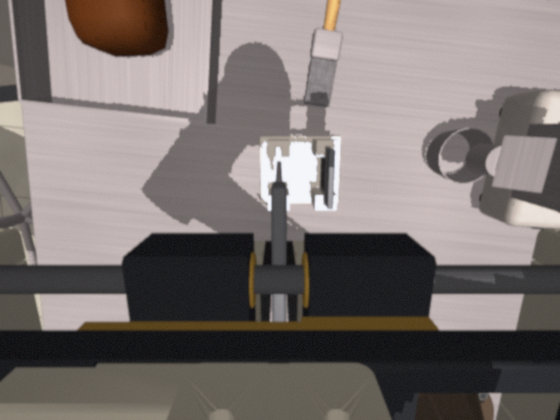

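View pics/s_lift.png

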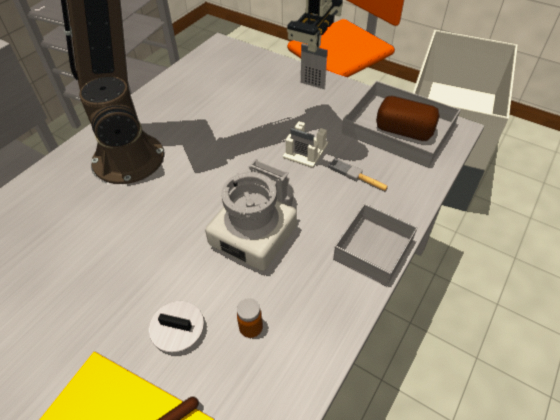

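The screen is held (width 7.4 mm, ~2–3 N weight), round holes visible at (314,70) in the scene view; the short screen remains in the rack. Check where the held plate sits in the camera versus the tool, then go to the guide.

```bash
python3 - <<'E'
from h import *
z=np.load('pics/w_lift.npz');p,d,c=load('wrist','w_lift');q=cloud(d,c)
print(z['P'])
T=(q-z['P'])@z['R']
s=T[150:235,255:305]; m=(s[...,2]<.01)&(s[...,2]>-.05); t=s[m]
print(len(t),t.mean(0).round(4),t.min(0).round(4),t.max(0).round(4))
for v in range(180,236,8):
    k=m[v-150]; print(v,255+np.nonzero(k)[0][[0,-1]] if k.any() else None, s[v-150][k].mean(0).round(4) if k.any() else None)
E
```

```text
[0.47719944 0.38034677 0.33894362]
875 [ 0.0292  0.0003 -0.0273] [ 0.0145 -0.0037 -0.0313] [0.0402 0.0042 0.0098]
180 [275 281] [ 0.0396  0.     -0.007 ]
188 [271 286] [ 0.0391  0.0003 -0.0282]
196 [271 286] [ 0.0353  0.0003 -0.0294]
204 [271 286] [ 0.0311  0.0003 -0.0294]
212 [271 286] [ 0.027   0.0003 -0.0295]
220 [271 286] [ 0.0227  0.0001 -0.0292]
228 [271 286] [ 0.0185  0.0003 -0.0296]
```

Plate is centred in the jaws within 0.3 mm in y and symmetric in x (front end at 40 mm).

```bash
cat >> h.py <<'E'
MA=np.array([.5416,-.0461]);MT=2.7
E
python3 - <<'E'
from h import *
th=np.radians(MT); g=MA+.096*np.array([-np.sin(th),np.cos(th)]); R=down(MT-90)
robot.servo_line([*g,.335],ori=R,speed=.25)
robot.dwell(.3)
P=np.array(robot.read_position());e=P[:2]-g;print('err',e,P,np.round(robot.read_tcp_rot(),4).tolist())
cmd=g-e
robot.servo_line([*cmd,.305],speed=.1)
snap('wrist','w_g1');snap('scene','s_g1');print(robot.read_position(),robot.read_t(),robot.read_force())
E
```

```text
err [-3.18591036e-05  5.96817265e-04] [0.53704592 0.05039025 0.33495442] [[0.9988, 0.0481, -0.0001], [0.0481, -0.9988, -0.0], [-0.0001, 0.0, -1.0]]
[0.53756317 0.04923595 0.30581384] 11.4917 [ 0.56067237 -0.22016978 -2.27435128]
```

View pics/w_g1.png

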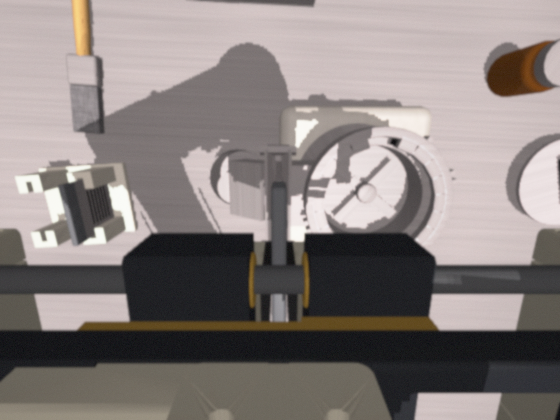

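View pics/s_g1.png

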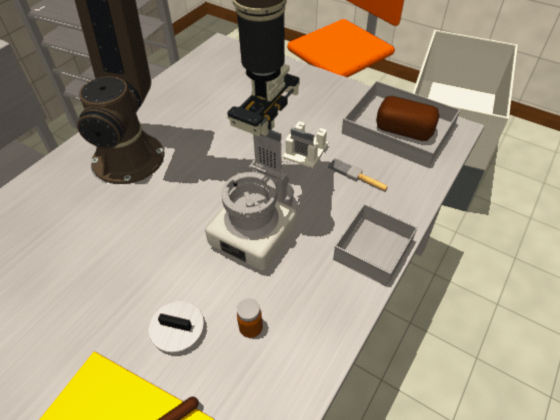

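Plate hangs right above the guide at (279,180). Lower in steps with force checks.

```bash
python3 - <<'E'
from h import *
th=np.radians(MT); g=MA+.096*np.array([-np.sin(th),np.cos(th)])
for z in [.285,.27,.25,.232,.22]:
    robot.servo_line([*g,z],speed=.06)
    F=np.array(robot.read_force());P=np.array(robot.read_position())
    print(z,P.round(4),F.round(1),np.round(robot.read_ft_torque(),2),round(robot.read_grip_width()*88,2))
    if F[2]>12 or np.hypot(*F[:2])>15: print('stop');break
print(robot.read_t())
E
```

```text
0.285 [0.537  0.0497 0.2847] [-0.1  0.  -2.6] [-0.08  0.    0.02] 7.08
0.27 [0.5369 0.0497 0.2695] [ 0.   0.3 -1.7] [-0.06 -0.04  0.07] 7.35
0.25 [0.5369 0.0497 0.2497] [-0.2  0.2 -3.4] [-0.06 -0.   -0.04] 7.54
0.232 [0.5368 0.0496 0.2315] [-0.4  0.7 -1.7] [-0.28  0.09  0.  ] 7.45
0.22 [0.5368 0.0497 0.2194] [-0.1 -1.  -3.5] [-0.34 -0.24 -0.  ] 7.34
13.6583
```

```bash
python3 - <<'E'
from h import *
th=np.radians(MT); g=MA+.096*np.array([-np.sin(th),np.cos(th)])
for z in [.2165,.215,.2140,.2130]:
    robot.servo_line([*g,z],speed=.03)
    F=np.array(robot.read_force());P=np.array(robot.read_position())
    print(z,P.round(4),F.round(1),np.round(robot.read_ft_torque(),2))
    if F[2]>6: print('stop');break
robot.move_gripper(.4)
print('open',np.round(robot.read_force(),1),robot.read_t())
robot.servo_line([*g,.30],speed=.15)
R=down(MT-90);P=np.array([*MA,.36])+[0,.04,0]-.068*R[:,0]
robot.servo_line(P,speed=.25)
snap('wrist','w_in');snap('scene','s_in');print(robot.read_t())
p,d,c=load('wrist','w_in');q=cloud(d,c);s=q[:230]
m=(s[...,2]>.225)&(s[...,2]<.28);t=s[m];m2=np.hypot(*(t[:,:2]-g).T)<.06;t=t[m2]
print(len(t),t.mean(0).round(4),np.percentile(t[:,2],[5,50,95]).round(4),cv2.minAreaRect((t[:,:2]*1000).astype(np.float32)),g)
E
```

```text
0.2165 [0.537  0.0498 0.2164] [ 0.3 -0.7 -3. ] [-0.43 -0.32 -0.  ]
0.215 [0.5373 0.0498 0.2153] [ 0.5  0.2 -0.4] [-0.41 -0.37 -0.05]
0.214 [0.5376 0.0497 0.2152] [-1.1 -1.6  5.7] [-0.46  0.48 -0.06]
0.213 [0.538  0.0497 0.2152] [-2.3 -0.4 11.9] [-0.39  1.15 -0.04]
stop
open [-0.4  0.  -0.3] 15.375
16.7833
1025 [0.539  0.0469 0.242 ] [0.2288 0.2444 0.2459] ((537.6056518554688, 47.97113800048828), (79.90465545654297, 8.56165885925293), 2.407137393951416) [0.53707778 0.04979343]
```

View pics/w_in.png

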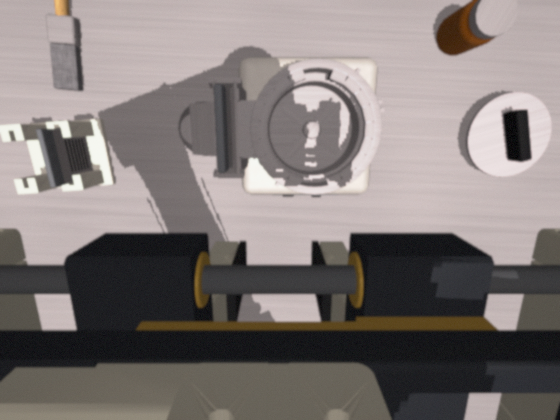

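The screen is home: grip edge top at z 0.2445 (expected 0.245). Now the lid: refit the mill from this view and look at the lid closely.

```bash
python3 - <<'E'
from mill import *
p,d,c=load('wrist','w_in');q=cloud(d,c);fit(q,'w2')
R=down(-71.8);P=np.array([.5455,-.3745,.22])-.068*R[:,0]
robot.goto(P,R);snap('wrist','w_lid');print(robot.read_t(),robot.read_qpos())
p,d,c=load('wrist','w_lid');q=cloud(d,c)
s=q[:228];
for nm,a,b in (('bar',.052,.07),('disc',.022,.034)):
    m=(s[...,2]>a)&(s[...,2]<b)&(np.hypot(s[...,0]-.5455,s[...,1]+.3745)<.08); t=s[m]
    print(nm,len(t),t.mean(0).round(4),np.median(t[:,2]).round(4),cv2.minAreaRect((t[:,:2]*1000).astype(np.float32)),[np.round(x,4) for x in cv2.minEnclosingCircle((t[:,:2]*1000).astype(np.float32))])
E
```

```text
w2 outer [ 0.5417 -0.0462  0.0693] inner [ 0.5415 -0.046   0.0524] z 0.1999
0 [(-24, np.float64(199.0)), (-22, np.float64(200.0)), (-20, np.float64(200.0)), (-18, np.float64(200.0)), (-16, np.float64(199.0)), (-14, np.float64(200.0)), (-12, np.float64(191.0)), (-10, np.float64(174.0)), (-8, np.float64(174.0)), (-6, np.float64(174.0)), (-4, np.float64(174.0)), (-2, np.float64(174.0)), (0, np.float64(174.0)), (2, np.float64(174.0)), (4, np.float64(174.0)), (6, np.float64(174.0)), (8, np.float64(173.0)), (10, np.float64(174.0)), (12, np.float64(174.0)), (14, np.float64(174.0)), (16, np.float64(200.0)), (18, np.float64(200.0)), (20, np.float64(200.0)), (22, np.float64(200.0)), (24, np.float64(200.0))]
180 [(-24, np.float64(199.0)), (-22, np.float64(200.0)), (-20, np.float64(200.0)), (-18, np.float64(200.0)), (-16, np.float64(199.0)), (-14, np.float64(200.0)), (-12, np.float64(200.0)), (-10, np.float64(174.0)), (-8, np.float64(174.0)), (-6, np.float64(174.0)), (-4, np.float64(174.0)), (-2, np.float64(174.0)), (0, np.float64(174.0)), (2, np.float64(174.0)), (4, np.float64(174.0)), (6, np.f
[... 259 characters left out ...]
3798828125, 49.65821838378906), (103.76187896728516, 33.42845916748047), 2.780292272567749)
base ((541.913330078125, -46.022117614746094), (181.57969665527344, 182.5596923828125), 2.5906920433044434)
18.35 [-2.14159965e+01  1.50704051e+01 -4.86215128e+00 -3.10114374e-04
 -7.00089026e+01  1.29680828e+02]
bar 1232 [ 0.5482 -0.3764  0.0597] 0.0597 ((546.84716796875, -376.6319274902344), (76.86235046386719, 17.214157104492188), 18.686063766479492) [array([ 546.9304, -376.8779]), np.float64(39.1109)]
disc 9136 [ 0.5493 -0.3762  0.028 ] 0.028 ((547.4141235351562, -376.98541259765625), (130.52044677734375, 131.03643798828125), 17.732513427734375) [array([ 547.2351, -377.0264]), np.float64(66.0334)]
```

View pics/w_lid.png

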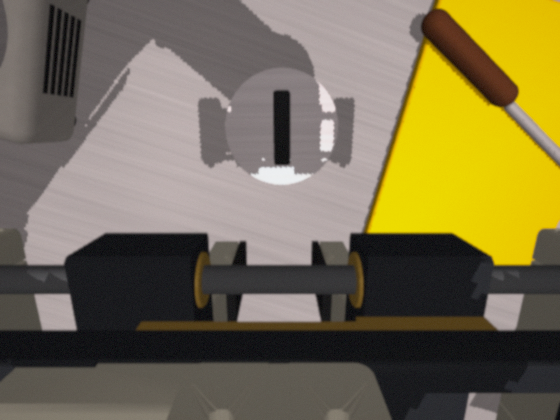

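Bar at (282,127) px; lid centre (0.547,−0.3768), bar angle 18.6°, heights 28/60 mm as given. Grasp it.

```bash
python3 - <<'E'
from h import *
R=down(18.6-90); x,y=.547,-.3768
robot.goto([x,y,.10],R)
robot.servo_line([x,y,.0325],speed=.1)
print(robot.read_position(),np.round(robot.read_force(),1))
robot.move_gripper(0);print('w',robot.read_grip_width()*88,np.round(robot.read_force(),1))
P0=np.array(robot.read_position());print(P0,robot.read_t())
robot.servo_line([x,y,.30],speed=.15)
print('w',robot.read_grip_width()*88,np.round(robot.read_force(),1),np.round(robot.read_ft_torque(),2),robot.read_t())
snap('wrist','w_lh')
z=np.load('pics/w_lh.npz');p,d,c=load('wrist','w_lh');q=cloud(d,c);T=((q-z['P'])@z['R'])[:235]
m=(T[...,2]>-.02)&(T[...,2]<.02);t=T[m];b=t
print(len(t),np.percentile(t[:,2],[5,50,95]).round(4),t.min(0).round(4),t.max(0).round(4))
# disc outline circle fit in tool frame
from scipy.optimize import least_squares
k=(t[:,2]>-.006)&(t[:,2]<.02);xy=t[k][:,:2]
h=cv2.convexHull((xy*1000).astype(np.float32))[:,0]; h=h[h[:,0]>25]
s=least_squares(lambda v:np.hypot(*(h-v[:2]).T)-66,[0,0],loss='soft_l1').x;print('disc centre in tool mm',s,len(h))
E
```

```text
[ 0.54750106 -0.37716215  0.03329642] [-0.2  0.   0.9]
w 17.105562231487156 [-0.2  1.   2.2]
[ 0.54728425 -0.37689209  0.0330662 ] 20.2333
w 17.219622325279474 [-1.   0.5 -4.4] [-0.01 -0.01  0.05] 22.1667
14708 [0.004  0.0051 0.0061] [ 0.0025 -0.0653 -0.0199] [0.0652 0.0654 0.0113]
disc centre in tool mm [-0.56319011  0.15007897] 38
```

View pics/w_lh.png

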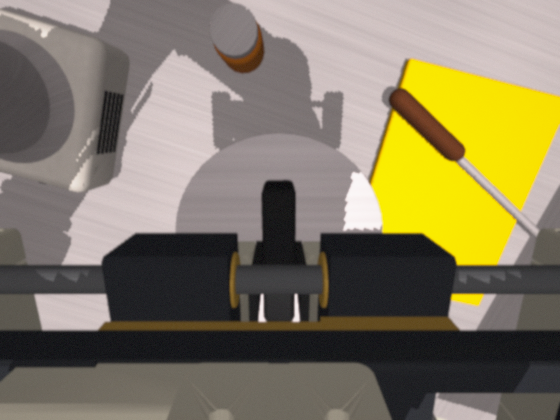

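Lid held level and centred (−0.6, 0.15 mm). Carry to the mouth and lower.

```bash
python3 - <<'E'
from h import *
R=down(MT-90)
g=MA+.0004*R[:2,0]
robot.servo_line([*g,.30],ori=R,speed=.22)
robot.servo_line([*g,.245],speed=.12)
for z in [.235,.228,.222,.217,.2145]:
    robot.servo_line([*g,z],speed=.05)
    F=np.array(robot.read_force());P=np.array(robot.read_position())
    print(z,P.round(4),F.round(1),np.round(robot.read_ft_torque(),2))
    if F[2]>8 or np.hypot(*F[:2])>12: print('stop');break
print(robot.read_t(),np.round(robot.read_tcp_rot(),3).tolist(),robot.read_qpos().round(1))
snap('scene','s_lid');snap('wrist','w_seat')
E
```

```text
0.235 [ 0.5418 -0.0461  0.2349] [ 0.2 -0.4 -4.4] [-0.04  0.04 -0.01]
0.228 [ 0.5417 -0.0461  0.2276] [ 0.1  0.9 -4.1] [-0.03  0.01  0.  ]
0.222 [ 0.5417 -0.0461  0.2216] [-0.5  0.3 -3.9] [-0.02  0.01  0.01]
0.217 [ 0.5417 -0.0461  0.2166] [-0.2 -0.2 -4.1] [-0.03 -0.   -0.04]
0.2145 [ 0.5419 -0.0461  0.2144] [-0.1 -0.3 -3.8] [-0.05 -0.06  0.03]
25.8833 [[0.999, 0.047, -0.0], [0.047, -0.999, -0.0], [-0.0, 0.0, -1.0]] [ 15.8   7.8 -15.   -0.  -67.2  76.9]
```

View pics/s_lid.png

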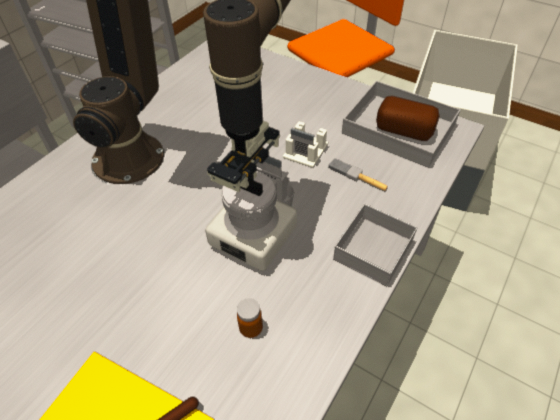

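View pics/w_seat.png

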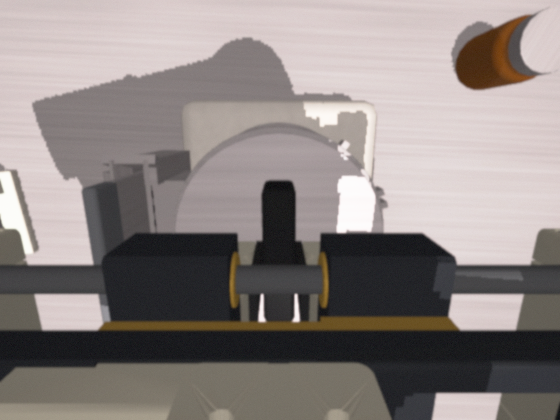

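```bash
python3 - <<'E'
from h import *
R=down(MT-90); g=MA+.0004*R[:2,0]
for z in [.2135,.2127,.212,.2113]:
    robot.servo_line([*g,z],speed=.03)
    F=np.array(robot.read_force());P=np.array(robot.read_position())
    print(z,P.round(4),F.round(1),np.round(robot.read_ft_torque(),2))
    if F[2]>0: break
z=z-.0002
for a in range(5,36,5):
    try: robot.servo_line([*MA,z],ori=down(MT-90-a),speed=.05)
    except Exception as e: print(e);break
    Rr=np.array(robot.read_tcp_rot());F=np.array(robot.read_force())
    yaw=np.degrees(np.arctan2(Rr[1,1],Rr[0,1]))
    print(a,'act',round(MT-90-yaw,2),np.array(robot.read_position()).round(4),F.round(1),np.round(robot.read_ft_torque(),2),round(robot.read_t(),2))
    if np.abs(F).max()>25: print('stop');break
    if a in(5,20): snap('wrist','w_t%d'%a)
snap('wrist','w_t35');snap('top','t_t35');snap('scene','s_t35')
E
```

```text
0.2135 [ 0.5419 -0.0461  0.2135] [-0.8  0.5 -5.2] [-0.02 -0.05 -0.05]
0.2127 [ 0.5422 -0.0461  0.2131] [-0.8  0.  -0.7] [ 0.05  0.37 -0.  ]
0.212 [ 0.5422 -0.0461  0.213 ] [-4.3  0.3  5.9] [0.43 1.29 0.  ]
5 act 4.89 [ 0.5424 -0.0462  0.213 ] [-0.8  1.2  5.5] [ 0.18  0.56 -0.01] 26.98
10 act 9.86 [ 0.5426 -0.0461  0.213 ] [-1.   0.4  5.5] [0.23 0.44 0.23] 27.28
15 act 14.85 [ 0.5426 -0.0462  0.213 ] [-1.8 -0.4  5.6] [0.16 0.42 0.33] 27.53
20 act 19.85 [ 0.5426 -0.0462  0.213 ] [-0.4  0.3  5. ] [0.09 0.38 0.34] 27.78
25 act 24.85 [ 0.5426 -0.0463  0.213 ] [-0.3 -0.   5.2] [-0.03  0.36  0.38] 28.08
30 act 29.85 [ 0.5425 -0.0463  0.213 ] [-1.  -0.8  5.8] [-0.11  0.45  0.39] 28.33
35 act 34.84 [ 0.5425 -0.0464  0.213 ] [-1.3  0.2  4.8] [-0.16  0.45  0.44] 28.58
```

View pics/w_t35.png

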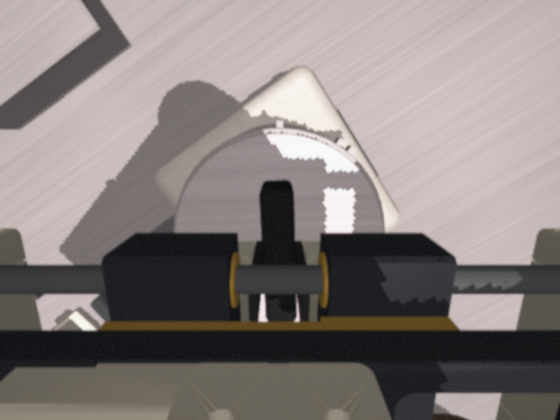

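The jog rib shows at (279,125), right in line with the bar's end (277,185); the lock pair is around (342,142). Check the bar's angle in the jaws and the rest.

```bash
python3 - <<'E'
from h import *
for n in ('w_lh','w_t20','w_t35'):
    z=np.load(f'pics/{n}.npz');p,d,c=load('wrist',n);q=cloud(d,c);T=((q-z['P'])@z['R'])
    s=T[175:234,255:300]
    m=(s[...,2]<-.02)&(s[...,2]>-.034)
    # mid line of bar rows
    X=[];Y=[]
    for r in range(s.shape[0]):
        k=np.nonzero(m[r])[0]
        if len(k)>15: X.append(s[r][k,0].mean());Y.append((s[r][k[0],1]+s[r][k[-1],1])/2)
    f=np.polyfit(X,Y,1);print(n,len(X),'bar ang in tool',np.degrees(np.arctan(f[0])).round(2),'y0',np.round(f[1]*1000,2),'xmax',max(X))
p,d,c=load('wrist','w_t35');cv2.imwrite('pics/w_t35z.png',cv2.resize(p[100:235,160:400,::-1],None,fx=3.2,fy=3.2,interpolation=cv2.INTER_CUBIC))
# rib points: world angle relative to axis
p,d,c=load('wrist','w_t35'); 
for uv in [(280,125),(339,140),(346,146)]:
    P=ray(uv,.2,c)[0,:2]-MA; print(uv,np.hypot(*P).round(4),'cw from mill x',(MT-np.degrees(np.arctan2(P[1],P[0]))).round(1))
print(np.array(robot.read_ft_torque()).round(2),robot.read_t())
E
```

```text
w_lh 47 bar ang in tool -0.74 y0 0.7 xmax 0.03890824925441549
w_t20 47 bar ang in tool -1.02 y0 0.24 xmax 0.03883484727431167
w_t35 47 bar ang in tool -1.92 y0 0.44 xmax 0.03881570876769756
(280, 125) 0.071 cw from mill x 35.8
(339, 140) 0.0724 cw from mill x 65.7
(346, 146) 0.0719 cw from mill x 70.3
[-0.2   0.53  0.36] 28.7333
```

View pics/w_t35z.png

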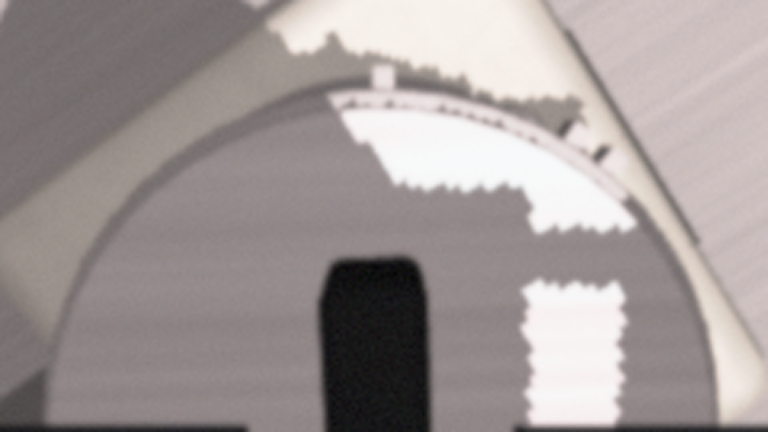

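View pics/s_t35.png

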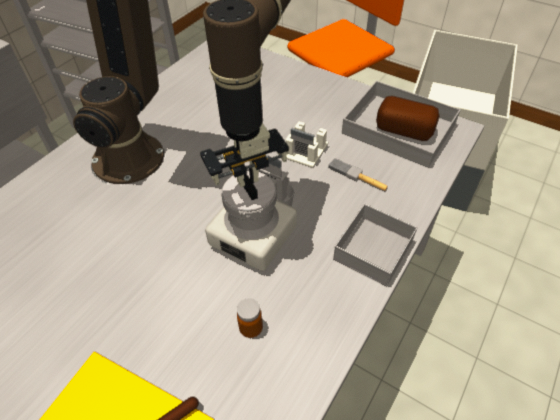

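The bar has yielded ~1.2° in the pads, so the lid is at ≈33.7°; turn 1.3° more, wait and recheck for creep.

```bash
python3 - <<'E'
from h import *
def ang(n):
    z=np.load(f'pics/{n}.npz');p,d,c=load('wrist',n);q=cloud(d,c);T=((q-z['P'])@z['R']);s=T[175:234,255:300]
    m=(s[...,2]<-.02)&(s[...,2]>-.034);X=[];Y=[]
    for r in range(s.shape[0]):
        k=np.nonzero(m[r])[0]
        if len(k)>15: X.append(s[r][k,0].mean());Y.append((s[r][k[0],1]+s[r][k[-1],1])/2)
    b=np.degrees(np.arctan(np.polyfit(X,Y,1)[0]));yaw=np.degrees(np.arctan2(z['R'][1,1],z['R'][0,1]))
    return round(b,2),round(MT-90-yaw,2)
robot.servo_line([*MA,.2118],ori=down(MT-90-36.3),speed=.05)
for i in range(3):
    snap('wrist','w_f%d'%i);print(ang('w_f%d'%i),np.array(robot.read_force()).round(1),np.array(robot.read_ft_torque()).round(2),round(robot.read_grip_width()*88,2),robot.read_t())
    robot.dwell(1.)
p,d,c=load('wrist','w_f2');cv2.imwrite('pics/w_f2z.png',cv2.resize(p[100:235,160:400,::-1],None,fx=3.2,fy=3.2,interpolation=cv2.INTER_CUBIC))
# check the screen & others in top view
p,d,c=snap('top','t_f');q=cloud(d,c)
for nm,ctr,r,z0,z1 in (('tall',(.537,.05),.05,.225,.26),('jar',(.693,-.271),.06,.085,.12),('short',(.486,.311),.05,.1,.13)):
    k=(np.hypot(q[...,0]-ctr[0],q[...,1]-ctr[1])<r)&(q[...,2]>z0)&(q[...,2]<z1);print(nm,k.sum(),q[k].mean(0).round(4) if k.any() else '')
E
```

```text
(np.float64(-1.95), np.float64(36.11)) [-1.3 -0.5  5.4] [-0.1   0.44  0.54] 17.35 29.0333
(np.float64(-2.36), np.float64(36.1)) [-1.7 -0.1  5.2] [-0.14  0.49  0.56] 17.43 30.0833
(np.float64(-2.25), np.float64(36.1)) [-1.6 -0.9  5.7] [-0.22  0.48  0.54] 17.27 31.1333
tall 3 [0.4972 0.0472 0.2352]
jar 291 [ 0.6923 -0.2716  0.0994]
short 78 [0.4784 0.311  0.1111]
```

View pics/w_f2z.png

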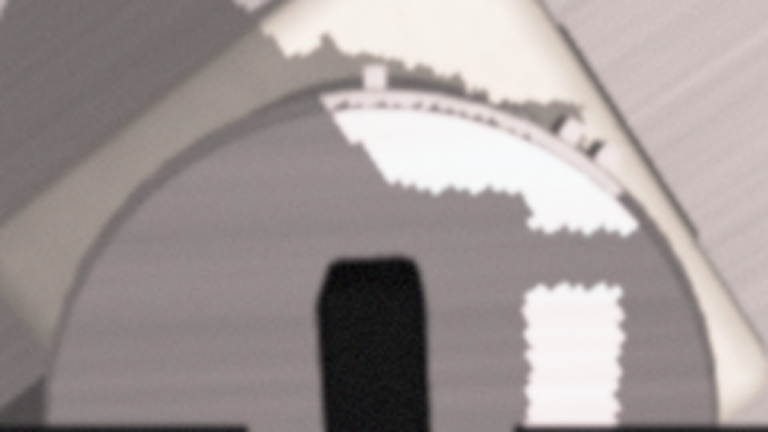

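View pics/t_f.png

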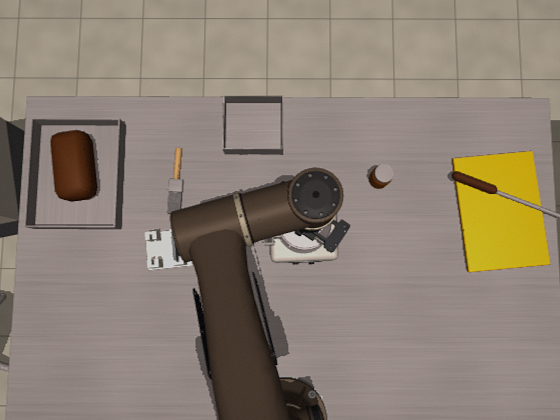

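Lid is stable, no creep, but the bar still trails the rib by ~1°; one last 1.1° nudge.

```bash
python3 - <<'E'
from h import *
robot.servo_line([*MA,.2118],ori=down(MT-90-37.4),speed=.05)
robot.dwell(.8)
n='w_g';snap('wrist',n);z=np.load(f'pics/{n}.npz');p,d,c=load('wrist',n);q=cloud(d,c);T=((q-z['P'])@z['R']);s=T[175:234,255:300]
m=(s[...,2]<-.02)&(s[...,2]>-.034);X=[];Y=[]
for r in range(s.shape[0]):
    k=np.nonzero(m[r])[0]
    if len(k)>15: X.append(s[r][k,0].mean());Y.append((s[r][k[0],1]+s[r][k[-1],1])/2)
b=np.degrees(np.arctan(np.polyfit(X,Y,1)[0]));yaw=MT-90-np.degrees(np.arctan2(z['R'][1,1],z['R'][0,1]))
print(b,yaw,'lid',yaw+b,yaw+b+.74,np.array(robot.read_force()).round(1),np.array(robot.read_ft_torque()).round(2),robot.read_position(),robot.read_t())
cv2.imwrite('pics/w_gz.png',cv2.resize(p[100:235,60:400,::-1],None,fx=2.3,fy=2.3,interpolation=cv2.INTER_CUBIC))
dk=T[130:225,170:250];k=(dk[...,2]>0)&(dk[...,2]<.012)
t=dk[k];print('disc z',np.median(t[:,2]).round(4), (z['P'][2]-np.median(t[:,2])).round(4))
E
```

```text
-2.2634147605230517 37.198795380704595 lid 34.93538062018155 35.67538062018155 [-2.3 -0.4  5.3] [-0.14  0.44  0.57] [ 0.54243576 -0.04637297  0.21297635] 33.2833
disc z 0.0051 0.2079
```

View pics/w_gz.png

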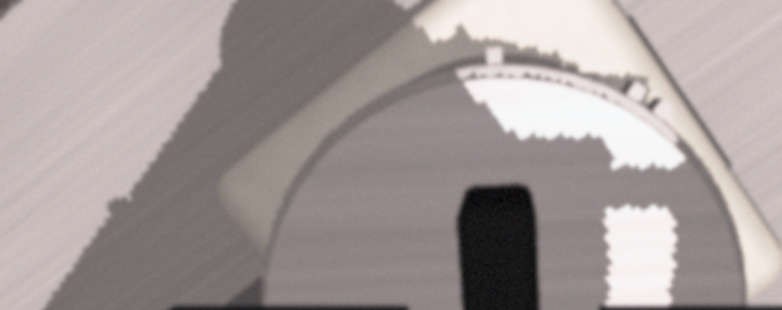

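The bar now points at the single rib (495,55 in the zoom), the lid reads 34.9–35.7°, and the disc top at 0.208 m means it is seated. Hand in.

```bash
python3 -c "
from rig import robot
print(robot.read_t());robot.job_done()"
```

```text
33.2833
the job is handed in; nothing more can be done
```

The tall screen is in the mill's outlet guide. The lid is seated in the collar, turned clockwise to the jog mark, and still gripped there. I handed the job in at 33.3 s.

- **Screen:** I lifted it straight up out of the rack and lowered it until it touched bottom at about 12 N. Its top edge then measured 0.2445 m, against 0.245 m expected when fully home. The short screen stayed in its slot.
- **Lid:** The lugs went through the gaps with side force under 5 N. The disc top measured 0.208 m, which matches fully seated.
- **Jog mark:** The bar gave about 1.5° in the pads under the spring, so I turned the wrist to 37.2° to make up for it. The lid itself then measured 34.9 to 35.7°, depending on whether a 0.7° camera roll error is corrected. The bar pointed at the single rib. Before the last 1.1° nudge I watched it for two seconds and saw no clear creep beyond the measuring noise.
- **Checks that fell short:** The top camera put the lid about 2 mm from where the wrist camera did, and I used the wrist value. In the last top view the arm hid the installed screen, so I last saw it before fitting the lid. The jar measured within 1 mm of where it began, and the brush looked unmoved.

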